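Slide the hob's touch bar up to the preset index

ROBOT

A 6-joint arm with a two-finger parallel gripper is mounted at the origin on a cart in front of the work surface, level with it; the furniture and walls round the work are solid. World frame = base frame: x ahead of the robot, y to its left, z up, the work surface at z = 0. Lengths are in m, angles in rad, forces in N, time in s.
With the tool pointing down it reaches from about 0.375 to 0.9 m from the base axis. Payload 3.1 kg.
Tool frame: the origin (TCP) lies on the mounting face of the last link; the fingertips stand 182 mm ahead of it and the grasp point (between the pads) lies 164 mm ahead of it; z points along the fingers, y is the direction in which the jaws open and shut (so a half turn about z gives the same grasp; the last joint's range is limited). The gripper opens to 87 mm and grips with 3 to 60 N. Pads are 19 mm wide; open, the fingers measure 117 mm over their backs; the gripper's body (75 mm by 190 mm) begins 51 mm behind the grasp point.
Start: joints at [1.095, 0.527, 1.433, -0, 1.181, -0.178], TCP at [0.183, 0.598, 0.405] pointing down, gripper open.
Joint ranges: [-3.08, 3.08], [-0.75, 2.2], [0.22, 2.44], [-1.43, 4.57], [0, 2.65], [-2.85, 2.85]. Speed limits (rad/s): [2.79, 2.79, 3.14, 3.14, 3.14, 3.14].

INTERFACE

Orientations are given as a unit quaternion [x, y, z, w].
In Python, from rig import robot, camera, camera_model gives the robot as it stands.
- The arm moves only by the tool drive_tool, never from a script. Its argument "plan" is a list that holds one entry, the list of rows, each a list of 6 numbers: the shift along the world's x, y, z in units of 2.5 cm (1.0 is 2.5 cm), then the turn, a rotation vector about the world's x, y, z in units of 6 degrees (1.0 is 6 degrees). A call has 1 to 8 rows; each row shifts and turns the commanded pose from where the row before left it; what a row does not reach is not made up. A row lasts 1/8 s, in which the tool goes at most 62.5 mm and 10.7 degrees, less where a joint would pass 70% of its speed; a pose out of reach is approached as far as the arm can. A call with a number of a shift or a turn outside -1 to 1 is refused whole. A call with a gripper value outside its range is refused whole. "grip" is the closure, from 0 (fully open) to 1 (shut), set as the call begins (left out, the last holds). The fingers move at their own pace and stop on an object; "force" is the grip in N (left out, the last holds). Time passes only in rows, so rows that do not move let the fingers close. It gives the time, the measured TCP pose, the force and the opening at its end, in the units of the state.
- robot.get_obs(): the state, without advancing time (a new reading comes with each control period).
- camera(name): name is "scene" or "side" or "wrist"; returns the picture (420x560x3 uint8, red, green, blue); there is no depth.
- camera_model(name): a dict with "K" (3x3 intrinsics, pixels), "world_to_cam" (4x4, takes a point from world to camera coordinates); the wrist camera has in their place "tool_from_camera" (4x4, takes a point from camera to tool coordinates, whose origin is the TCP and whose axes are the flange's). Camera axes: x right, y up, looking along -z (the intrinsics and any distortion apply to the point x, -y, -z); pixel columns grow to the right and rows downward; lengths in m; the calibration is good to about 2 mm. A picture is of the moment at which its call begins: read the wrist's pose just before it. camera_model takes no time and is no camera call.
- robot.hand_in(): hands the job in, once; it reports no verdict.
The state is a dict: "time": time; "q": joint angles; "joint_velocities": joint speeds; "joint_torque": joint torques, N m; "position": TCP position; "tool_rot": TCP orientation; "ft_force": force on the tool from outside, world axes, zero at the start; "moment": the same for the moment, N m; "grip_width": finger opening in m.
Only numpy, scipy, OpenCV 4.12 (cv2) and the standard library are available. Lean on these libraries where they do the work, as an engineer would, in place of code of your own. Each camera call takes 0.05 s, during which the arm holds its last target.

TASK

Turn the heat up under the kettle: set the fingertips lightly on the hob's grey touch bar at its low (left) end, beside the smallest white dot, slide them along the bar in one stroke without lifting off, and stop beside the orange index, not beyond it. Finish with the fingertips still resting lightly on the bar there, holding that touch. Do not press hard, grasp anything, or shift the hob, the kettle, the index or the other things.

Things in the scene. Friction and masses are not known exactly. Their poses are not given: they have to be found in the camera images.
- bar_start (a point): Where the stroke begins: point on top of the grey touch bar, on its centre line, beside the smallest white dot, 19 mm from the bar's left end. x axis across the bar to the hob's back, y along it to the left (against the stroke), z up. The touch is read midway between the fingertips: keep the gripper shut and about upright, within 12 mm of the centre line.
- bar_target (a point): Where the stroke ends, to within 12 mm: point on the bar's centre line, at its top, beside the orange index, 118 to 185 mm from bar_start. The line from bar_start to here is the path. The index is a flat orange tab, 11 x 10 mm, 1.5 mm high, in a groove on the glass 22 mm in front of the bar's centre line; it slides if pushed, so do not touch it.
- touch_bar (a joint): How far the soft-sprung touch bar is pressed (m): 0 up, 0.006 fully down. It is light grey, 24 mm wide, 232 mm long, lies along the hob's front edge and stands 8 mm above the glass. It gives from 1 N, is fully down at 7 N, then rigid. Pressed about 3 mm (4 N) is a good light touch; over 15 N fails. Its top stays level.
- hob: Portable hob, loose on rubber feet, 2.6 kg: aluminium case 300 x 300 mm, black glass top 44 mm above the counter. Origin at the centre of its underside, x to its back, y to its left. Seven white dots, 30 mm apart, growing from left to right, lie on the glass 21 mm behind the touch bar's centre line.
- kettle: Grey stove kettle with black handle, 194 x 235 x 162 mm, loose on the back of the hob, its centre about 165 mm behind the touch bar. Origin at the centre of its underside. Leave it alone.
- avocado: Dark green avocado, about 101 x 68 x 68 mm, on the yellow board at the left. Leave it alone.
- lime: Green lime, 57 mm, on the yellow board. Leave it alone.
- salt_shaker: Clear and grey salt shaker, 44 mm across, 90 mm high, left of the hob. Leave it alone.
- spice_jar: Spice jar with dark cap, 44 mm across, 105 mm high, left of the hob. Leave it alone.
- lemon: Yellow lemon, 71 x 53 x 51 mm, near the counter edge left of the hob. Leave it alone.

How it is judged:
By the outcome, as a careful person would: the job done as asked, in the order asked, and still so for the second after the job is handed in, while the arm keeps its last pose, push and grip.
It also fails if it takes over 32 s, if anything falls off the work surface, if the arm or the gripper's body presses on something with over 40 N, if the wrist force passes 120 N, or if a joint passes its speed limit or range.

## Working session

There is one attempt and no reset: what is moved stays moved. The work goes in short steps, Python scripts to look and compute and a tool call to move; the robot and the scene stay as the last step left them, time stands still between calls to the robot, and variables do not carry over. Pictures are saved under pics/ and viewed, and the job is handed in when it is done.

Besides the shell and the picture viewer there is one more tool, called as name(argument=value, ...), one argument or row to a line, values as JSON. drive_tool: Moves the arm, as the interface text tells. Shifts and turns lie within -1 to 1; 1 stands for 2.5 cm of shift or 6 degrees of turn. Its arguments: {"type":"object","properties":{"plan":{"type":"array","items":{"type":"array","items":{"type":"array","items":{"type":"number","minimum":-1,"maximum":1}}}},"grip":{"type":"number"},"force":{"type":"number"}},"required":["plan"]}

```bash
mkdir -p pics; ls; python3 - <<'E'
from rig import robot,camera,camera_model
import cv2,numpy as np
o=robot.get_obs()
print({k:np.round(v,4).tolist() for k,v in o.items()})
for n in ("scene","side","wrist"):
    cv2.imwrite(f"pics/{n}0.png",camera(n)[:,:,::-1])
    print(n,{k:np.round(v,4).tolist() for k,v in camera_model(n).items() if not isinstance(v,str)})
E
```

```text
pics
{'time': 0.0, 'q': [1.0955, 0.5285, 1.4339, -0.0, 1.1814, -0.1785], 'joint_velocities': [-0.0022, 0.0009, 0.0006, -0.0002, 0.0, -0.0015], 'joint_torque': [-0.0001, -44.0043, -17.6591, 0.063, 0.0583, -0.0002], 'position': [0.1826, 0.5974, 0.4038], 'tool_rot': [0.1478, 0.989, -0.001, -0.0003], 'ft_force': [0.9267, -0.6582, -0.3376], 'moment': [0.0383, -0.0179, -0.0426], 'grip_width': 0.0872}
scene {'K': [[459.1238, 0.0, 277.2412], [0.0, 459.1238, 214.1014], [0.0, 0.0, 1.0]], 'world_to_cam': [[0.8923, -0.4511, 0.0175, -0.3186], [0.2754, 0.5746, 0.7707, -0.3326], [-0.3577, -0.6829, 0.637, -0.8363], [0.0, 0.0, 0.0, 1.0]]}
side {'K': [[430.2705, 0.0, 277.8067], [0.0, 430.2705, 209.3737], [0.0, 0.0, 1.0]], 'world_to_cam': [[-0.9826, -0.1855, -0.0082, 0.5253], [0.0713, -0.4179, 0.9057, 0.004], [-0.1714, 0.8893, 0.4239, -1.4209], [0.0, 0.0, 0.0, 1.0]]}
wrist {'K': [[346.1003, 0.0, 274.7092], [0.0, 346.1003, 208.1353], [0.0, 0.0, 1.0]], 'tool_from_camera': [[-0.0, 0.9524, 0.3049, 0.0842], [1.0, 0.0, 0.0001, 0.0001], [0.0001, 0.3049, -0.9524, 0.019], [0.0, 0.0, 0.0, 1.0]]}
```

View pics/scene0.png

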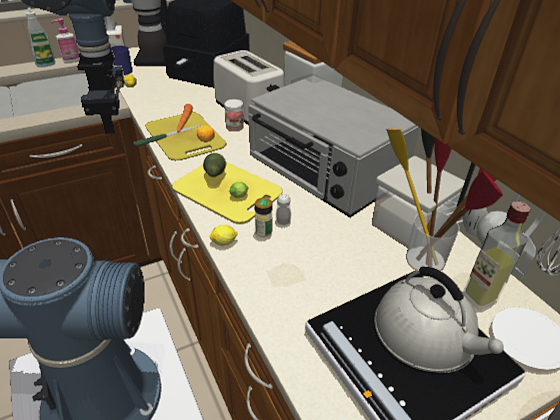

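View pics/side0.png

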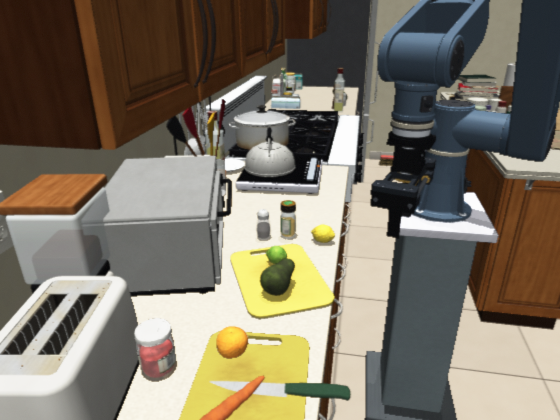

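View pics/wrist0.png

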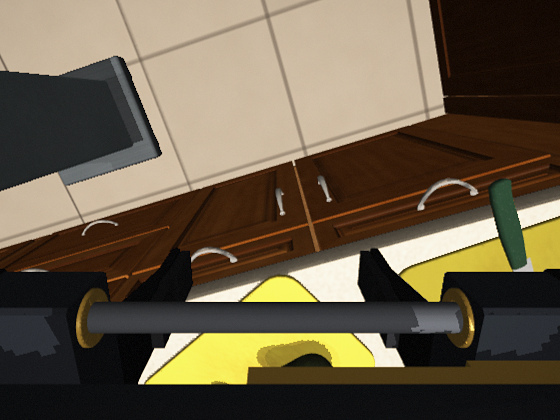

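The scene view shows the hob at lower right. The bar runs from about (327,325) to the bottom edge of the picture, and the orange index is at about (368,394). I'll zoom in to measure.

```bash
python3 - <<'E'
import cv2
im=cv2.imread("pics/scene0.png")
c=im[300:420,290:450]
cv2.imwrite("pics/z0.png",cv2.resize(c,None,fx=5,fy=5,interpolation=cv2.INTER_CUBIC))
im=cv2.imread("pics/side0.png")
c=im[140:200,225:335]
cv2.imwrite("pics/z1.png",cv2.resize(c,None,fx=7,fy=7,interpolation=cv2.INTER_CUBIC))
E
```

```text
(no output)
```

View pics/z0.png

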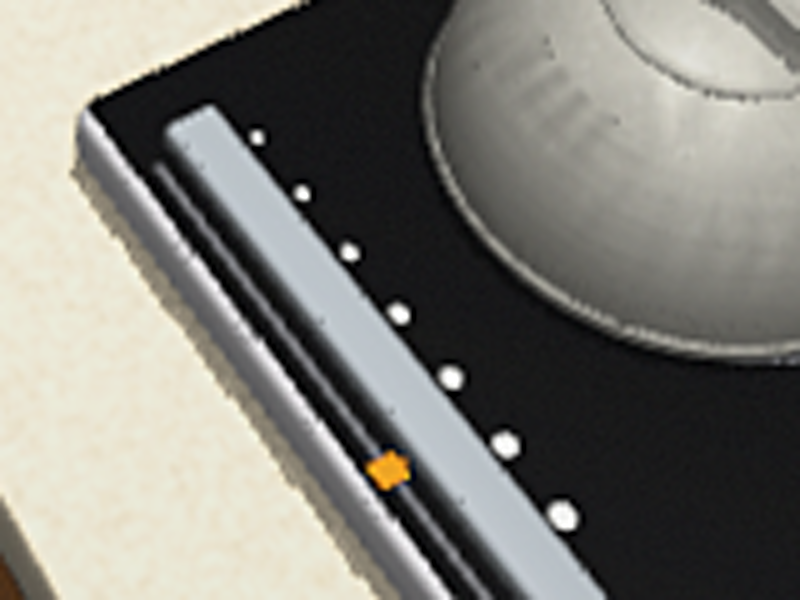

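View pics/z1.png

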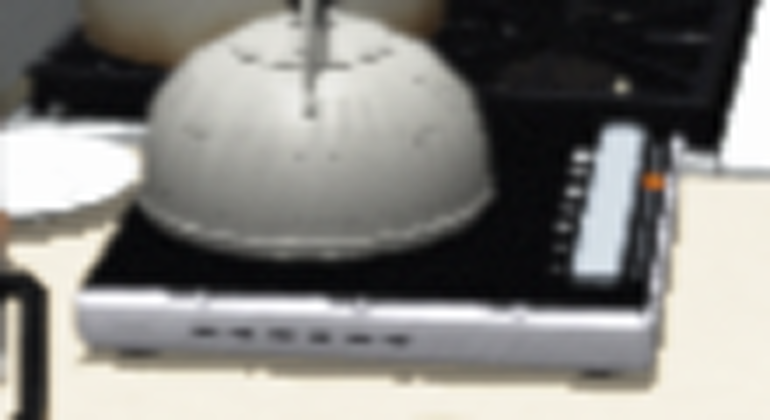

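Seven dots, from (257,137) to (563,516) in the zoomed view, and the index at (389,469). Both can be projected onto the glass plane.

```bash
cat > h.py <<'E'
import numpy as np
from rig import robot,camera,camera_model
def ray(name,px,z,M=None):
    m=camera_model(name);K=np.array(m["K"])
    if M is None: M=np.array(m["world_to_cam"])
    R,t=M[:3,:3],M[:3,3]
    d=np.array([(px[0]-K[0,2])/K[0,0],-(px[1]-K[1,2])/K[1,1],-1.])
    c=-R.T@t; w=R.T@d
    return c+w*(z-c[2])/w[2]
E
python3 - <<'E'
from h import *
def S(u,v,z): return ray("scene",(290+(u+.5)/5-.5,300+(v+.5)/5-.5),z)
def D(u,v,z): return ray("side",(225+(u+.5)/7-.5,140+(v+.5)/7-.5),z)
d=np.array([S(*p,.044) for p in [(257,137),(302,193),(350,252),(399,314),(451,378),(506,445),(563,516)]])
print(d.round(4), np.linalg.norm(np.diff(d,axis=0),axis=1).round(4))
ix=S(389,469,.0455); print("idx",ix, "side",D(654,182,.0455))
a,b=S(165,130,.052),S(212,104,.052); print("barleft",a,b,np.linalg.norm(a-b))
e=d[-1]-d[0]; e/=np.linalg.norm(e)
n=np.array([-e[1],e[0],0]); 
# n to the back?
if n[0]<0:n=-n
s=d.mean(0)-e*.09-n*.021; s[2]=.052
L=(ix-s)@e; print("e",e,"n",n,"start",s,"L",L,"off",(ix-s)@n,"target",s+e*L, "leftend along",((a+b)/2-s)@e,"off",((a+b)/2-s)@n)
print("side dots",D(557,268,.044),D(584,156,.044), "side barend", D(594,278,.052),D(622,126,.052))
E
```

```text
[[ 0.4537 -0.0874  0.044 ]
 [ 0.4551 -0.1174  0.044 ]
 [ 0.4566 -0.1476  0.044 ]
 [ 0.4577 -0.1777  0.044 ]
 [ 0.4592 -0.2076  0.044 ]
 [ 0.4609 -0.2375  0.044 ]
 [ 0.4622 -0.2674  0.044 ]] [0.03   0.0303 0.0301 0.0299 0.03   0.03  ]
idx [ 0.41771581 -0.22716663  0.0455    ] side [ 0.41804306 -0.22906227  0.0455    ]
barleft [ 0.41893278 -0.07330599  0.052     ] [ 0.44228466 -0.07076378  0.052     ] 0.023489846335235653
e [ 0.04714654 -0.99888798  0.        ] n [0.99888798 0.04714654 0.        ] start [ 0.43271032 -0.08859684  0.052     ] L 0.13770875643539407 off -0.021510920148548364 target [ 0.43920281 -0.22615247  0.052     ] leftend along -0.0166426255043108 off -0.001318423357108323
side dots [ 0.45422235 -0.09128996  0.044     ] [ 0.46245088 -0.27153519  0.044     ] side barend [ 0.43129858 -0.05950716  0.052     ] [ 0.44461611 -0.30502996  0.052     ]
```

Dot spacing comes out at 30 mm, the bar at 23.5 mm wide, and the index 21.5 mm in front of the centre line. All of these match the given sizes, and the side view agrees to about 2 mm. Start is (0.4327, -0.089) and target (0.4392, -0.227), a stroke of 138 mm. Next I approach with the gripper shut, yawing about +19.7° so the jaws lie along the bar.

drive_tool(
  plan=[
    [[0.5,-1,0,0,0,0.3],[0.5,-1,0,0,0,0.3],[0.5,-1,0,0,0,0.3],[0.5,-1,0,0,0,0.3],[0.5,-1,0,0,0,0.3],[0.5,-1,0,0,0,0.3],[0.5,-1,0,0,0,0.3],[0.5,-1,0,0,0,0.3]],
  ],
  grip=1,
  force=10,
)

```text
time: 1.15
position: [0.283, 0.3968, 0.4046]
tool_rot: [0.022, 1.0, -0.0, -0.0]
ft_force: [0.5, 0.5, -1.3]
grip_width: 0.0147
```

drive_tool(
  plan=[
    [[0.5,-1,0,0,0,0.3],[0.5,-1,0,0,0,0.3],[0.5,-1,0,0,0,0.27],[0.5,-1,0,0,0,0],[0.5,-1,0,0,0,0],[0.5,-1,0,0,0,0],[0.5,-1,0,0,0,0],[0.5,-1,0,0,0,0]],
  ],
)

```text
time: 2.15
position: [0.383, 0.1968, 0.4047]
tool_rot: [-0.023, 1.0, -0.0, -0.0]
ft_force: [0.6, 0.1, -0.3]
grip_width: 0.0004
```

drive_tool(
  plan=[
    [[0.5,-1,0,0,0,0],[0.5,-1,0,0,0,0],[0.5,-1,0,0,0,0],[0.5,-1,0,0,0,0],[0,-1,0,0,0,0],[0,-1,0,0,0,0],[0,-1,-0.5,0,0,0],[0,-1,-0.5,0,0,0]],
  ],
)

```text
time: 3.15
position: [0.4327, -0.0031, 0.3795]
tool_rot: [-0.023, 1.0, -0.0, 0.0]
ft_force: [-0.4, 1.0, 0.6]
grip_width: 0.0007
```

drive_tool(
  plan=[
    [[0,-1,-0.5,0,0,0],[0,-1,-0.5,0,0,0],[0,-1,-0.5,0,0,0],[0,-0.4,-0.5,0,0,0],[0,0,-0.5,0,0,0],[0,0,-0.5,0,0,0],[0,0,0,0,0,0],[0,0,0,0,0,0]],
  ],
)

```text
time: 4.15
position: [0.4328, -0.0868, 0.3048]
tool_rot: [-0.023, 1.0, 0.0, 0.0]
ft_force: [-0.4, 0.4, -0.1]
grip_width: 0.0004
```

drive_tool(
  plan=[
    [[0,-0.1,-1,0,0,0],[0,0,-0.8,0,0,0],[0,0,0,0,0,0]],
  ],
)

```text
time: 4.53
position: [0.4326, -0.0895, 0.2593]
tool_rot: [-0.023, 1.0, 0.0, -0.001]
ft_force: [0.2, 0.5, -0.2]
grip_width: 0.0001
```

```bash
python3 - <<'E'
from h import *
import cv2
from scipy.spatial.transform import Rotation as Ro
o=robot.get_obs(); print(np.round(o['position'],4),np.round(o['ft_force'],2))
im=camera("scene"); c=im[240:420,290:450]
cv2.imwrite("pics/s1.png",cv2.resize(c[:,:,::-1],None,fx=3.3,fy=3.3,interpolation=cv2.INTER_CUBIC))
cv2.imwrite("pics/w1.png",camera("wrist")[:,:,::-1])
# where tip projects in scene & wrist
T=np.eye(4);T[:3,:3]=Ro.from_quat(o['tool_rot']).as_matrix();T[:3,3]=o['position']
M=np.linalg.inv(T@np.array(camera_model("wrist")["tool_from_camera"]))
np.save("M1.npy",M)
K=np.array(camera_model("wrist")["K"])
def P(p):
    c=M[:3,:3]@p+M[:3,3]; q=K@[c[0],-c[1],-c[2]];return q[:2]/q[2]
for nm,p in dict(tip=T[:3,3]+T[:3,2]*.182,start=[.4327,-.089,.052],target=[.4392,-.227,.052],idx=[.4177,-.228,.0455]).items(): print(nm,P(np.array(p)).round(1))
E
```

```text
[ 0.4326 -0.0895  0.2593] [ 0.18  0.51 -0.19]
tip [274.7 266.5]
start [275.3 247.4]
target [ 42.1 247.7]
idx [ 41.7 209.8]
```

View pics/s1.png

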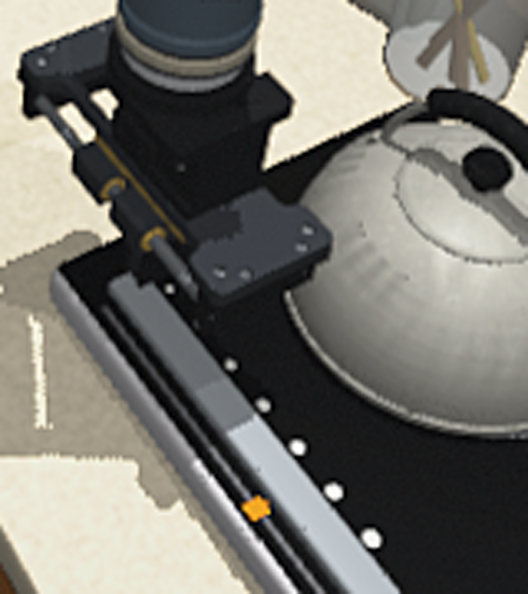

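View pics/w1.png

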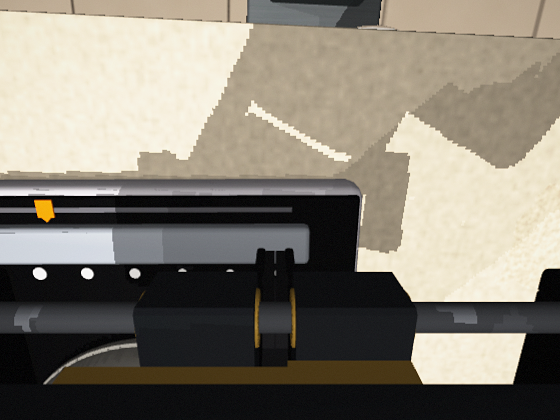

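```bash
python3 - <<'E'
from h import *
m=camera_model("scene");K=m["K"];M=np.array(m["world_to_cam"])
for p in [(.470,-.1845,.147),(.395,-.1845,.147),(.470,-.1845,.2),(.50,-.1845,.147),(.395,.0055,.147)]:
    c=M[:3,:3]@p+M[:3,3];q=np.array(K)@[c[0],-c[1],-c[2]];q=q[:2]/q[2];print(p,((q-[290,240])*3.3).round())
E
```

```text
(0.47, -0.1845, 0.147) [318. 293.]
(0.395, -0.1845, 0.147) [197. 347.]
(0.47, -0.1845, 0.2) [336. 227.]
(0.5, -0.1845, 0.147) [364. 272.]
(0.395, 0.0055, 0.147) [16. 98.]
```

The fingertips are over the bar beside the smallest dot, and the gripper body clears the kettle by several cm. The wrist view puts the index at (44,210) against a prediction of (42,210), so they agree to about 1.3 mm. Lowering gently now.

drive_tool(
  plan=[
    [[0,0.02,-0.4,0,0,0],[0,0,-0.4,0,0,0],[0,0,-0.08,0,0,0],[0,0,-0.08,0,0,0],[0,0,0,0,0,0],[0,0,0,0,0,0]],
  ],
)

```text
time: 5.38
position: [0.4328, -0.0894, 0.2359]
tool_rot: [-0.023, 1.0, -0.0, 0.0]
ft_force: [-0.5, 0.3, 0.6]
grip_width: 0.0004
```

drive_tool(
  plan=[
    [[0,0,-0.06,0,0,0],[0,0,-0.06,0,0,0],[0,0,0,0,0,0],[0,0,0,0,0,0]],
  ],
)

```text
time: 5.88
position: [0.4329, -0.0894, 0.2329]
tool_rot: [-0.023, 1.0, -0.0, 0.0]
ft_force: [-0.4, -0.4, 1.8]
grip_width: 0.0006
```

drive_tool(
  plan=[
    [[0,0,-0.04,0,0,0],[0,0,-0.04,0,0,0],[0,0,0,0,0,0],[0,0,0,0,0,0]],
  ],
)

```text
time: 6.38
position: [0.4328, -0.0894, 0.2308]
tool_rot: [-0.023, 1.0, -0.0, 0.0]
ft_force: [-0.1, 0.7, 4.6]
grip_width: 0.0005
```

```bash
python3 - <<'E'
from h import *
import cv2
for i in range(4):
    im=camera("wrist"); o=robot.get_obs(); print(np.round(o['position'],4),np.round(o['ft_force'],2))
cv2.imwrite("pics/w2.png",im[:,:,::-1])
E
```

```text
[ 0.4328 -0.0894  0.2308] [ 0.51 -0.77  4.52]
[ 0.4328 -0.0894  0.2308] [0.17 0.37 4.8 ]
[ 0.4329 -0.0894  0.2308] [ 0.49 -0.29  4.98]
[ 0.4328 -0.0894  0.2308] [ 0.19 -0.25  4.09]
```

View pics/w2.png

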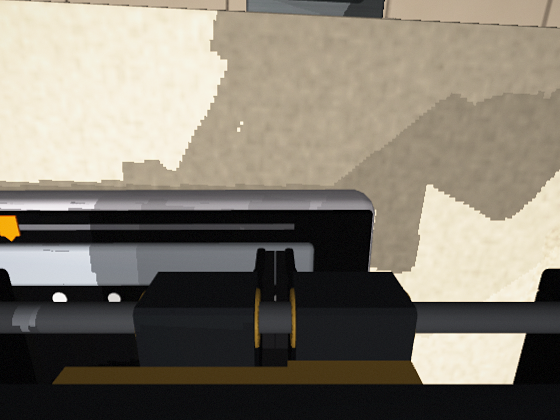

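About 4.6 N, a light touch. Sliding now: 80 mm first, then check.

drive_tool(
  plan=[
    [[0.01,-0.2,0,0,0,0],[0.02,-0.4,0,0,0,0],[0.02,-0.4,0,0,0,0],[0.02,-0.4,0,0,0,0],[0.02,-0.4,0,0,0,0],[0.02,-0.4,0,0,0,0],[0.02,-0.4,0,0,0,0],[0.02,-0.4,0,0,0,0]],
  ],
)

```text
time: 7.58
position: [0.4365, -0.165, 0.2307]
tool_rot: [-0.023, 1.0, 0.0, -0.0]
ft_force: [0.6, 3.3, 3.6]
grip_width: 0.0002
```

drive_tool(
  plan=[
    [[0.02,-0.4,0,0,0,0],[0.02,-0.4,0,0,0,0],[0.02,-0.4,0,0,0,0],[0.02,-0.4,0,0,0,0],[0.015,-0.3,0,0,0,0],[0,0,0,0,0,0]],
  ],
)

```text
time: 8.32
position: [0.4391, -0.2131, 0.2308]
tool_rot: [-0.023, 1.0, -0.001, 0.0]
ft_force: [-2.5, -2.4, 4.2]
grip_width: 0.0004
```

```bash
cat > look.py <<'E'
import sys
from h import *
import cv2
from scipy.spatial.transform import Rotation as Ro
k=sys.argv[1]
o=robot.get_obs(); print(np.round(o['position'],4),np.round(o['ft_force'],2))
w=camera("wrist");s=camera("scene")
cv2.imwrite(f"pics/w{k}.png",w[:,:,::-1])
cv2.imwrite(f"pics/s{k}.png",cv2.resize(s[240:420,290:450,::-1],None,fx=3.3,fy=3.3,interpolation=cv2.INTER_CUBIC))
T=np.eye(4);T[:3,:3]=Ro.from_quat(o['tool_rot']).as_matrix();T[:3,3]=o['position']
M=np.linalg.inv(T@np.array(camera_model("wrist")["tool_from_camera"]))
for nm,im,MM in(("wrist",w,M),("scene",s,None)):
    h=cv2.cvtColor(im,cv2.COLOR_RGB2HSV); m=cv2.inRange(h,(12,200,150),(24,255,255))
    if nm=="scene": m[:370]=0
    else: m[300:]=0; m[:100]=0
    n,l,st,c=cv2.connectedComponentsWithStats(m)
    if n<2: print(nm,"none");continue
    i=1+st[1:,4].argmax(); print(nm,st[i],c[i].round(1),ray(nm,c[i],.0455,MM).round(4))
E
python3 look.py 3
```

```text
[ 0.4391 -0.2131  0.2308] [-2.51 -2.37  4.18]
wrist [241 215  20  25 408] [250.8 225.2] [ 0.4181 -0.2267  0.0455]
scene [364 391   8   6  33] [367.5 393.6] [ 0.4175 -0.2276  0.0455]
```

View pics/w3.png

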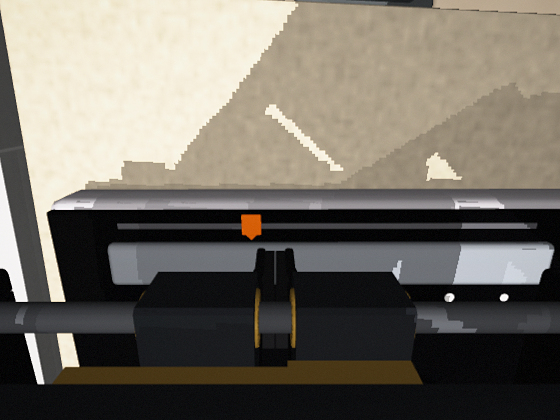

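View pics/s3.png

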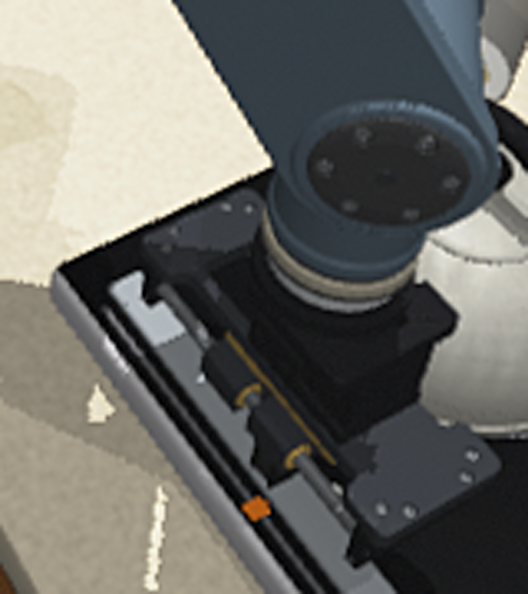

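The index hasn't moved (-0.2267 wrist, -0.2276 scene), and about 13 mm remains. Finishing the stroke about 1 mm short of it.

drive_tool(
  plan=[
    [[0,-0.24,0,0,0,0],[0,-0.16,0,0,0,0],[0,-0.08,0,0,0,0],[0,0,0,0,0,0],[0,0,0,0,0,0]],
  ],
)

```text
time: 9.05
position: [0.4388, -0.2238, 0.2307]
tool_rot: [-0.023, 1.0, 0.0, -0.0]
ft_force: [-0.2, 0.7, 4.4]
grip_width: 0.0005
```

```bash
python3 look.py 4; python3 -c "
from h import *
for i in range(3): camera('side');o=robot.get_obs();print(o['time'],np.round(o['position'],4),np.round(o['ft_force'],2))"
```

```text
[ 0.4388 -0.2238  0.2307] [-0.25  0.67  4.45]
wrist [262 217  19  24 404] [271.  227.2] [ 0.4181 -0.2266  0.0455]
scene [364 391   8   6  33] [367.5 393.6] [ 0.4175 -0.2276  0.0455]
9.2 [ 0.4388 -0.2238  0.2307] [0.23 1.72 4.68]
9.25 [ 0.4388 -0.2238  0.2307] [-2.6   2.93  5.32]
9.3 [ 0.4388 -0.2238  0.2307] [-0.38  2.26  4.6 ]
```

View pics/w4.png

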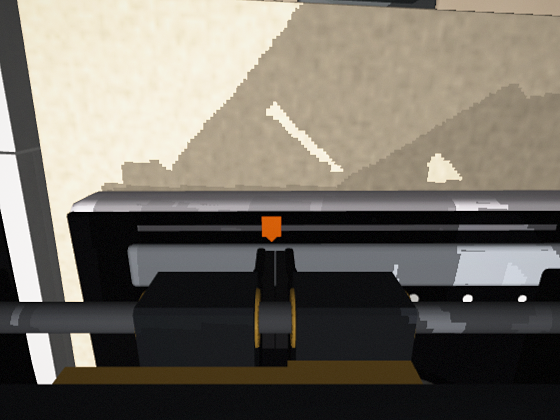

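The index sits at u=271 and the fingertips at u=275, about 2 mm short and well within tolerance. Force is about 4.5 N. Handing in.

```bash
python3 -c "
from rig import robot
print(robot.hand_in())"
```

```text
the job is handed in; nothing more can be done
None
```

The heat stroke is done and handed in: the shut fingertips are resting on the grey bar beside the orange index, about 2 mm short of it. `hand_in` reported no verdict.

- **Stroke:** I touched down beside the smallest dot and slid about 134 mm in contact, with two brief pauses but no lift-off. It ended at 9.3 s of the 32 s allowed.
- **Force:** The vertical reading was about 4.5 N at the end. Readings at touchdown and at the pauses were 3.6 to 5.3 N, so well under the 15 N limit. Sideways readings were noisy, up to about 3 N.
- **Index:** It reads the same before and after the stroke, at y of about -0.227 in both the wrist and scene cameras, which differ from each other by 1 mm. So neither it nor the hob appears to have moved.
- **Not fully confirmed:** Calibration and the views disagreed by 1 to 2 mm on the index and the bar's centre line, within the 12 mm tolerance. I did not measure the kettle's position afterwards; the gripper cleared it by an estimated 3 cm or more.

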